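# Nest the katoris and open the child-proofed cupboard

## Robot

A 6-joint arm with a two-finger parallel gripper is mounted at the origin on the work surface. World frame = base frame: x ahead of the robot, y to its left, z up, the work surface at z = 0. Lengths are in mm, angles in rad, forces in N, time in s.
With the tool pointing down it reaches from about 250 to 850 mm from the base axis. Payload 12.5 kg.
Tool frame: the origin (TCP) lies midway between the tips of the shut fingers; the grasp point (between the pads) lies 19 mm behind it (manip.grasp_offset is the distance from the TCP to the grasp point, in mm); z points along the fingers, y is the line along which they close (so a half turn about z gives the same grasp; the last joint's range is limited). The gripper opens to 93 mm and grips with 3 to 60 N. Pads are 15 mm wide; open, the fingers measure 128 mm over their backs; the gripper's body (75 mm by 188 mm) begins 65 mm behind the grasp point.
Start: joints at [-1.227, 0.351, 1.652, -0, 1.139, -0.085], TCP at [228.695, -500.182, 189.633] pointing down, gripper open.
Joint ranges: [-2.75, 2.75], [-0.79, 2.1], [0.01, 2.65], [-1.57, 4.71], [0.07, 3.14], [-2.87, 2.87]. Speed limits (rad/s): [2.22, 2.22, 2.79, 3.14, 3.14, 3.14].

## Interface

Orientations are given as a unit quaternion [x, y, z, w].
In Python, from bench import manip gives the robot as it stands. The module is installed in compiled form; this text tells all that it offers.
- The arm moves only by the shell command python3 -m inch 'ROWS' [OPENING] [FORCE]. ROWS is JSON, a list of rows, each a list of 2 entries, a list of its own where there are three numbers: the shift along the tool's x, y, z in mm, then the turn about the tool's z in rad. A call has 1 to 20 rows; each row is the pose to reach, as a shift and turn from the pose commanded when the call began, along the tool's axes at that moment; what a row does not reach only later rows make up. A row lasts 1/8 s, in which the tool goes at most 62.5 mm and 10.7 degrees, less where a joint would pass 70% of its speed; a pose out of reach is approached as far as the arm can. A call with a gripper value outside its range is refused whole. OPENING is the opening, from 0 (shut) to 1 (fully open), set as the call begins (- or left out, the last holds). The fingers move at their own pace and stop on an object; FORCE is the grip in N (left out, the last holds). Time passes only in rows, so rows that repeat a pose let the fingers close. It gives the time, the measured TCP pose, the force, the opening and the grip force at its end, in the units of the state.
- manip.sense(): the state, without advancing time (a new reading comes with each control period).
- manip.grab_frame(name): name is "scene" or "top" or "wrist"; returns the picture (480x640x3 uint8, red, green, blue); there is no depth.
- manip.camera_params(name): a dict with "fx", "fy", "cx", "cy" (pixels), "cam_to_world" (4x4, takes a point from camera to world coordinates). Camera axes: x right, y down, z forward; pixel columns grow to the right and rows downward; lengths in mm; the calibration is good to about 2 mm. A picture is of the moment at which its call begins: read the wrist's pose just before it. camera_params takes no time and is no camera call; for the wrist camera it gives the pose at the moment of the call.
- manip.hand_in(): hands the job in; it is judged then, once.
Trained networks look in the newest picture that a camera, given by its name, has taken for a name from the list of things; names that differ only in an ending like _2 or _b are one class to them, and where a whole thing is asked for, a point or a joint stands for the part that bears it (a point fixed in the world has none). Each returns a list of dicts, best first, with "score" (0 to 1); they miss things now and then, are a little off and sometimes report something else, mostly with a low value. They report only what shows in the picture. A call takes as long as a camera call.
- manip.find_in(label, camera): "centre" ([column, row] in pixels, amid what is visible of it).
The state is a dict: "clock": time; "joint_pos": joint angles; "qvel": joint speeds; "joint_torque": joint torques, N m; "eef_pos": TCP position; "orientation": TCP orientation; "contact_force": force on the tool from outside, world axes, zero at the start; "ft_torque": the same for the moment, N m; "grip_width": finger opening in mm; "gripper_force": force on a finger pad.
Only numpy, scipy, OpenCV 4.12 (cv2) and the standard library are available. Lean on these libraries where they do the work, as an engineer would, in place of code of your own. Each camera call takes 0.05 s, during which the arm holds its last target. There are 200 camera calls.

## Task

The two katoris standing on the table are in the way of the little cupboard's door: nest both into the katori on the steel plate, so that all three make one upright stack on the plate. Then reach down through the gap behind the ajar door, press the hidden orange safety catch down and, with it pressed, swing the door open until it stands square to the cupboard or a little beyond. Leave the dabba, the tumbler and the rice scoop where they are.

Things in the scene. Friction and masses are not known exactly. Their poses are not given: they have to be found in the camera images.
- cupboard: Small wooden tabletop cupboard, fixed, 170 deep (x) x 250 wide (y) x 170 mm high. Origin: centre of its underside; its open front is the plane x = -85 mm in its own frame and faces -x, roughly to the robot. The roof's top face is at 170 mm; the roof begins 12 mm behind the front plane, and a fixed steel rail 8 mm deep hangs under its front edge, 8 to 18 mm below the top.
- door (a joint): Angle q of the white door, rad: 0 shut, open to a stop at 1.65; starts at 0.165 to 0.195, the catch stops it at 0.20. 240 wide, 14 thick, 6 to 170 mm above the table. In the cupboard's frame the inner face runs from hinge_top along (-sin q, -cos q), its normal to the inside is (cos q, -sin q): opening is clockwise from above, towards -x. Stays where left (about 0.6 N at the edge moves it).
- hinge_top (a point): Point on the door's upright hinge axis (on the cupboard's +y side, 120 mm from its middle), in the plane of the inner face, 170 mm above the table, level with the tops of roof and door. Axes as the cupboard's.
- door_edge (a point): Top of the door's free edge on the inner face, 240 mm from the hinge axis. x axis: out of the inner face, towards the inside; y axis: along the door towards the hinge.
- catch (a joint): Angle of the spring catch, rad: 0 up (rest), to 0.40 pressed. Orange level bar, 74 long, 26 wide, 5 thick, out of the door's inner face 200 mm from the hinge, its top 20 mm below the roof's; pivots at the door. A 9 mm barb on its far end hooks behind the rail. 0.12 rad frees it; keep it pressed until the door has moved 20 mm there. 3 to 4 N at catch_pad. Gap from door to roof edge there: 45 to 51 mm.
- catch_pad (a point): Point on the catch bar's top, on its middle line, 25 mm from the door's inner face: the place to press. x axis: along the bar away from the door.
- katori_a: Steel katori (small bowl) on the plate. Origin: centre of its underside; z up its axis. Height 42; foot 38 mm across, 58 at 29 mm height, then an upright collar 69 mm across from 30.5 mm up to the rim; wall 2.5, inner floor 13 mm above the underside. Nested, each sits on the floor of the one below, 13 mm higher, its collar wholly above the lower rim. 60 to 130 g.
- katori_b: Steel katori, same size and shape as katori_a, standing on the table in the door's path. Origin: centre of its underside.
- katori_c: Steel katori, same size and shape as katori_a, standing on the table in the door's path. Origin: centre of its underside.
- plate: Loose round steel plate, 210 mm across, rim 18 mm high, inner floor 4 mm above the table and flat to 65 mm from the centre. Origin: centre of its underside.
- dabba: Bystander: closed round steel tin with twist cap, 77 mm across, 78 mm high. Origin: centre of its underside.
- tumbler: Bystander: steel tumbler, 64 mm across the rim, 95 mm high. Origin: centre of its underside.
- scoop: Bystander: grey plastic rice scoop lying flat, about 183 x 56 mm, up to 17 mm high; blade to +x (73 mm from the origin), handle to -x (110 mm). Origin: under the joint of blade and handle.

How it is judged (in metres and radians):
On the way, in this order (a step that is already met when the one before it is completed fails the run):
1. all three katoris nested in one upright stack on the plate and let go (horizontal distance between each of katori_b, katori_c and katori_a below 0.009 m and ((z of katori_b in the frame of katori_a between 0.009 and 0.018 m and z of katori_c in the frame of katori_a between 0.021 and 0.033 m) or (z of katori_c in the frame of katori_a between 0.009 and 0.018 m and z of katori_b in the frame of katori_a between 0.021 and 0.033 m)) and angle between each of katori_a, katori_b, katori_c's own z axis and vertical below 0.15 rad and horizontal distance between katori_a and plate below 0.06 m and z of katori_a in the frame of plate below 0.01 m and contact force between the fingers and katori_a below 0.1 N and contact force between the fingers and katori_b below 0.1 N and contact force between the fingers and katori_c below 0.1 N), for 0.2 s.
2. the catch pressed down through the gap while the door is still ajar (value of joint catch above 0.12 rad and value of joint door below 0.23 rad).
3. the door swung wide open (value of joint door above 1.45 rad), for 0.1 s.
At the end, for the whole second after the job is handed in: Door open at least 1.45 rad (83 degrees) and still, catch sprung up; the three katoris still and stacked on the plate in either order: centres within 9 mm, tilt under 0.15 rad, seated 9 to 18 and 21 to 33 mm above katori_a, which stands on the plate's floor within 60 mm of its centre (horizontal distance between each of katori_b, katori_c and katori_a below 0.009 m and ((z of katori_b in the frame of katori_a between 0.009 and 0.018 m and z of katori_c in the frame of katori_a between 0.021 and 0.033 m) or (z of katori_c in the frame of katori_a between 0.009 and 0.018 m and z of katori_b in the frame of katori_a between 0.021 and 0.033 m)) and angle between each of katori_a, katori_b, katori_c's own z axis and vertical below 0.15 rad and horizontal distance between katori_a and plate below 0.06 m and z of katori_a in the frame of plate below 0.01 m and value of joint door above 1.45 rad and velocity of joint door between -0.05 and 0.05 rad/s and value of joint catch below 0.05 rad and linear speed of each of katori_a, katori_b, katori_c below 0.02 m/s); the robot touches nothing.
It fails at once if the dabba moved by more than 20 mm (distance of dabba from where it was at the start of the episode above 0.02 m).
It fails at once if the tumbler moved by more than 20 mm (distance of tumbler from where it was at the start of the episode above 0.02 m).
It fails at once if the scoop moved by more than 20 mm (distance of scoop from where it was at the start of the episode above 0.02 m).
It also fails if it takes over 72 s, if anything falls off the work surface, if the arm or the gripper's body presses on something with over 40 N, if the wrist force passes 120 N, or if a joint passes its speed limit or range.

## Working session

There is one attempt and no reset: what is moved stays moved. The work goes in short steps, Python scripts to look and compute and a shell command to move; the robot and the scene stay as the last step left them, time stands still between calls to the robot, and variables do not carry over. Pictures are saved under pics/ and viewed, at most 10 in all, crops included, and the job is handed in when it is done.

```bash
mkdir -p pics
cat > h.py <<'E'
import numpy as np, cv2
from bench import manip
from scipy.spatial.transform import Rotation as R
def ray(cam,px,z,P=None):
    P=P or manip.camera_params(cam); T=np.array(P["cam_to_world"])
    d=T[:3,:3]@np.array([(px[0]-P["cx"])/P["fx"],(px[1]-P["cy"])/P["fy"],1]); o=T[:3,3]
    return o+d*(z-o[2])/d[2]
def proj(cam,p,P=None):
    P=P or manip.camera_params(cam); T=np.linalg.inv(np.array(P["cam_to_world"])); q=T[:3,:3]@np.array(p)+T[:3,3]
    return np.array([P["fx"]*q[0]/q[2]+P["cx"],P["fy"]*q[1]/q[2]+P["cy"]])
def totool(w):
    s=manip.sense(); return R.from_quat(s["orientation"]).inv().apply(np.array(w)-np.array(s["eef_pos"]))
def save(cam,name):
    im=manip.grab_frame(cam); cv2.imwrite("pics/"+name,im[:,:,::-1]); return im
E
python3 - <<'E'
from h import *
np.set_printoptions(precision=1,suppress=True)
s=manip.sense();print(s["clock"],s["eef_pos"],s["orientation"],R.from_quat(s["orientation"]).as_matrix())
for c in ("top","scene"):
    save(c,c+"0.png")
    T=np.array(manip.camera_params(c)["cam_to_world"]);print(c,T[:3,3],T[:3,2])
for n,z in (("katori_a",40),("plate",10),("cupboard",100),("door",100),("hinge_top",170),("dabba",78),("tumbler",95),("scoop",10),("catch",150)):
    for d in manip.find_in(n,"top"): print(n,np.array(d["centre"]),round(d["score"],2),ray("top",d["centre"],z))
E
```

```text
0.0 [ 228.6 -499.8  189.1] [ 1.   0.2 -0.  -0. ] [[ 0.9  0.4 -0. ]
 [ 0.4 -0.9  0. ]
 [ 0.  -0.  -1. ]]
top [ 521.3  -14.1 1012.1] [ 0.1 -0.  -1. ]
scene [ 918.   368.8 1102.5] [-0.3 -0.3 -0.9]
katori_a [233.2 277.3] 0.78 [545.4 147.8  40. ]
katori_a [465.7 301.3] 0.67 [ 487.1 -337.    40. ]
katori_a [299.  222.2] 0.26 [659.1   9.8  40. ]
plate [450.7 314.7] 0.87 [ 458.  -313.1   10. ]
plate [301.4 220.4] 0.26 [667.2   5.3  10. ]
cupboard [256.  179.8] 0.96 [737.   92.8 100. ]
door [268.5 230.9] 0.73 [634.1  68.6 100. ]
door [298.7 223.1] 0.31 [648.8   8.9 100. ]
hinge_top [260.1 177.3] 0.83 [725.   77.1 170. ]
dabba [151.7 285.8] 0.88 [530.4 302.4  78. ]
tumbler [346.5 195.1] 0.92 [704.9 -87.5  95. ]
scoop [184.  176.5] 0.9 [767.4 259.9  10. ]
catch [302.9 222.9] 0.58 [642.1  -0.2 150. ]
```

View pics/top0.png

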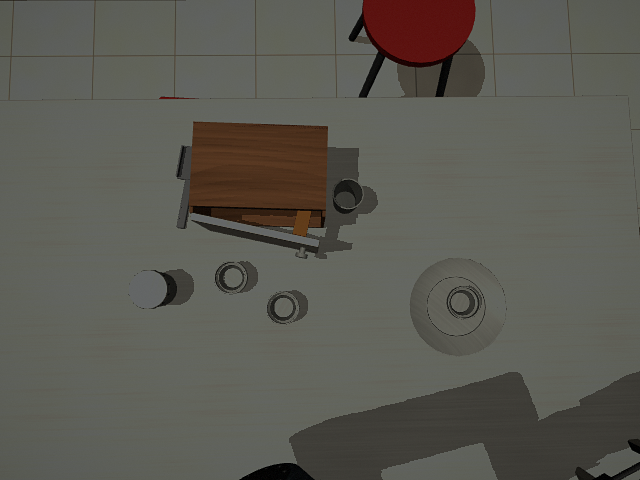

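View pics/scene0.png

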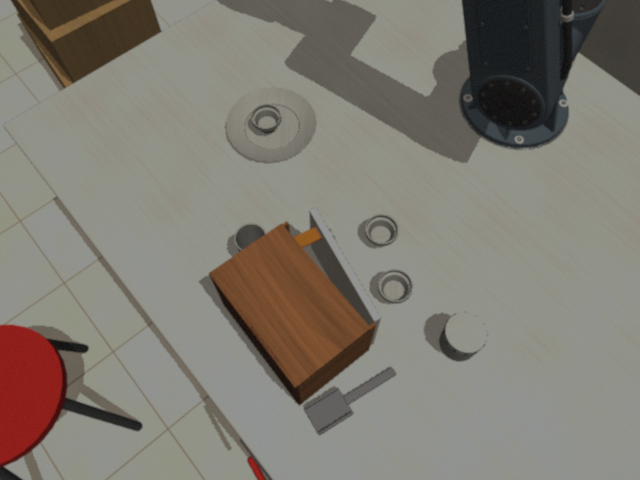

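The top view shows the two loose katoris at (232,277) and (283,307), and katori_a at (463,301) on the plate. The catch is at (302,222), the door's free edge is near (320,240), and the tumbler is close by at (347,195).

Run:
```python
from h import *
np.set_printoptions(precision=1,suppress=True)
for n,p,z in (("b",(232,277),42),("c",(283,307),42),("a",(463,301),46),("plate",(458,306),18),("r1",(193,122),170),("r2",(328,127),170),("r3",(327,209),170),("r4",(190,207),170),("h",(190,214),170),("edge",(321,240),170)):
    w=ray("top",p,z); print(n,w, "tool:",totool(w))
s=manip.sense(); P=manip.camera_params("wrist"); T=np.array(P["cam_to_world"])
print(P["fx"],"cam in tool",totool(T[:3,3]),"axis",R.from_quat(s["orientation"]).inv().apply(T[:3,2]))
print(R.from_quat(s["orientation"]).as_matrix()[:2,:2].round(3).tolist())
```

```text
b [546.  149.9  42. ] tool: [ 558.9 -459.3  147.6]
c [482.4  44.9  42. ] tool: [ 457.4 -390.3  147.6]
a [ 488.  -329.4   46. ] tool: [306.9 -47.5 143.6]
plate [ 476.7 -327.2   18. ] tool: [297.4 -54.2 171.6]
r1 [830.9 200.8 170. ] tool: [ 839.2 -387.1   19.6]
r2 [819.4 -49.7 170. ] tool: [ 724.5 -164.1   19.6]
r3 [664.4 -45.1 170. ] tool: [ 585.5 -232.8   19.6]
r4 [671.3 204.7 170. ] tool: [ 695.6 -457.    19.6]
h [658.4 204.5 170. ] tool: [ 683.8 -462.2   19.6]
edge [607.4 -33.1 170. ] tool: [ 538.6 -267.4   19.6]
344.86731301545586 cam in tool [  75.2   -0.3 -194.3] axis [-0.3  0.   1. ]
[[0.909, 0.416], [0.416, -0.909]]
```

```bash
cat >> h.py <<'E'
def kat(name,z):
    """rim circle centres of katoris in the wrist picture, rim height z: network + ellipse fit of the rim in a rectified view"""
    P=manip.camera_params("wrist"); im=save("wrist",name); out=[]
    for d in manip.find_in("katori_a","wrist"):
        if d["score"]<.3: continue
        w=ray("wrist",d["centre"],z,P)
        # rectified top-down patch at rim height, 0.5 mm/px, 140 mm square
        src=np.float32([proj("wrist",w+np.array([dx,dy,0]),P) for dx,dy in((-70,-70),(70,-70),(70,70),(-70,70))])
        M=cv2.getPerspectiveTransform(src,np.float32([[0,0],[280,0],[280,280],[0,280]]))
        g=cv2.GaussianBlur(cv2.cvtColor(cv2.warpPerspective(im,M,(280,280)),cv2.COLOR_RGB2GRAY),(5,5),0)
        cv2.imwrite("pics/rect_%d_"%len(out)+name,g)
        c=cv2.HoughCircles(g,cv2.HOUGH_GRADIENT_ALT,1,20,param1=80,param2=.6,minRadius=55,maxRadius=76)
        cs=[] if c is None else [((w[:2]+(k[:2]/2-70)).round(1),k[2]/2) for k in c.reshape(-1,c.shape[-1])[:5]]
        out.append((w.round(1),round(d["score"],2),cs)); print(*out[-1])
    return out
E
python3 -m inch '[[[307,-47,30],0.43],[[307,-47,30],0.43],[[307,-47,30],0.43],[[307,-47,30],0.43],[[307,-47,30],0.43],[[307,-47,30],0.43],[[307,-47,30],0.43],[[307,-47,30],0.43],[[307,-47,30],0.43]]' 1
python3 - <<'E'
from h import *
kat("w1.png",46)
s=manip.sense();print(s["clock"],s["eef_pos"],R.from_quat(s["orientation"]).as_matrix().round(3).tolist())
E
```

```text
clock: 1.68
eef_pos: [487.5, -330.8, 159.9]
orientation: [1.0, -0.001, 0.0, 0.0]
contact_force: [-0.2, -0.1, -0.7]
grip_width: 92.9
gripper_force: 0.0
[ 487.1 -331.3   46. ] 0.8 [(array([ 486.6, -329.3]), np.float32(32.052517))]
1.775 [ 487.7555862  -330.48547614  159.80994137] [[1.0, -0.002, 0.0], [-0.002, -1.0, -0.0], [0.0, 0.0, -1.0]]
```

View pics/w1.png

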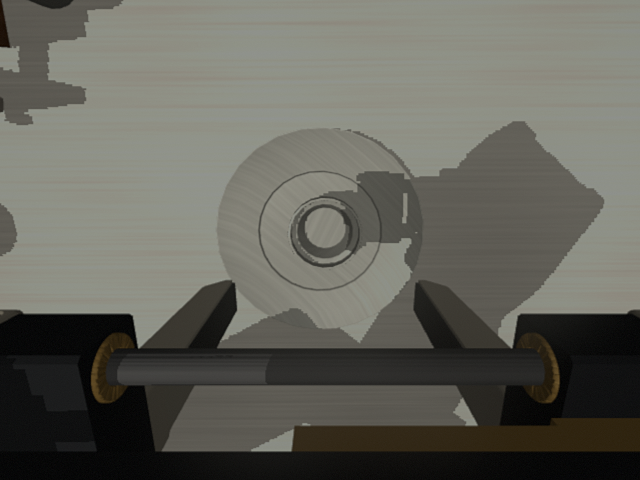

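The wrist view shows katori_a's rim centred near (325,231) on the plate, which agrees with the fitted circle. Next I move over katori_c.

```bash
python3 -m inch '[[[-5,-375,0],0],[[-5,-375,0],0],[[-5,-375,0],0],[[-5,-375,0],0],[[-5,-375,0],0],[[-5,-375,0],0],[[-5,-375,0],0],[[-5,-375,0],0],[[-5,-375,0],0],[[-5,-375,0],0]]'
python3 - <<'E'
from h import *
np.set_printoptions(precision=1,suppress=True)
o=kat("w2.png",42)
s=manip.sense();print(s["clock"],s["eef_pos"],R.from_quat(s["orientation"]).as_matrix().round(3).tolist())
for w,_,cs in o:
    for c,r in cs: print(totool([c[0],c[1],31]))
E
```

```text
clock: 3.02
eef_pos: [483.9, 44.1, 159.6]
orientation: [1.0, -0.002, -0.0, 0.0]
contact_force: [-0.6, -0.1, -0.3]
grip_width: 93.0
gripper_force: 0.0
[548.2 151.8  42. ] 0.79 [(array([545.2, 153.8]), np.float32(33.33796)), (array([545.2, 153.8]), np.float32(28.844912)), (array([546.7, 125.8]), np.float32(30.829578))]
[485.2  48.8  42. ] 0.6 [(array([480.2,  45.8]), np.float32(33.039444)), (array([480.2,  45.8]), np.float32(29.148283))]
3.125 [483.9  44.5 159.6] [[1.0, -0.003, -0.0], [-0.003, -1.0, -0.0], [-0.0, 0.0, -1.0]]
[  61.1 -109.5  128.6]
[  61.1 -109.5  128.6]
[ 62.6 -81.5 128.6]
[ -3.7  -1.3 128.6]
[ -3.7  -1.3 128.6]
```

```bash
python3 -m inch '[[[-3,-1,60],0],[[-3,-1,110],0],[[-3,-1,128],0],[[-3,-1,128],0],[[-3,-1,128],0]]'
python3 -m inch '[[[0,0,0],0],[[0,0,0],0],[[0,0,0],0],[[0,0,0],0],[[0,0,0],0],[[0,0,0],0]]' 0.5 12
```

```text
clock: 3.75
eef_pos: [481.5, 46.1, 32.5]
orientation: [1.0, -0.001, 0.001, 0.0]
contact_force: [0.8, 0.5, 0.2]
grip_width: 93.3
gripper_force: 0.0
clock: 4.5
eef_pos: [480.8, 46.2, 31.6]
orientation: [1.0, -0.001, -0.0, -0.0]
contact_force: [0.9, -0.6, 0.5]
grip_width: 46.8
gripper_force: 0.0
```

Run:
```python
from h import *
a=save("wrist","w3.png"); b=save("scene","s3.png")
cv2.imwrite("pics/v3.png",np.hstack([a[:,:,::-1],cv2.resize(b[140:380,240:560,::-1],(640,480))])[:, :, :][::1,::1] if 0 else cv2.resize(np.hstack([a[:,:,::-1],cv2.resize(b[140:380,240:560,::-1],(640,480))]),(800,300)))
```

```text
(no output)
```

View pics/v3.png

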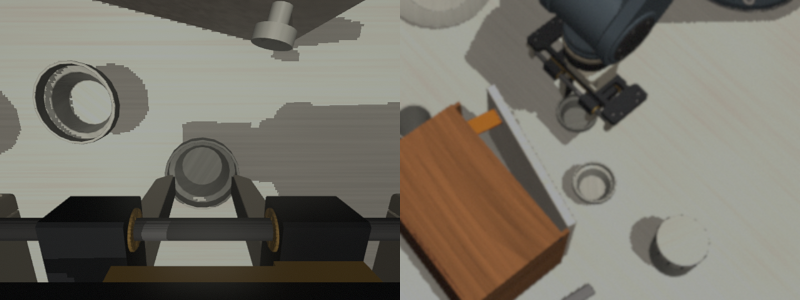

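Run:
```python
from h import *
np.set_printoptions(precision=1,suppress=True)
o=kat("w4.png",42)
s=manip.sense(); e=np.array(s["eef_pos"]); print(e)
print("tcp px",proj("wrist",e),"edges px at z42, y+-34:",proj("wrist",e+[0,34,11]),proj("wrist",e+[0,-34,11]), "px centre->", ray("wrist",(323,272),42))
print(manip.find_in("katori_a","top"));
```

```text
[548.7 151.7  42. ] 0.7 [(array([545.7, 150.7]), np.float32(30.095047)), (array([545.7, 150.7]), np.float32(34.888348))]
[485.8  47.8  42. ] 0.65 [(array([483.3,  47.3]), np.float32(32.931858))]
[480.8  46.2  31.6]
tcp px [325.  276.6] edges px at z42, y+-34: [265.5 283.6] [384.7 283.5] px centre-> [487.6  47.4  42. ]
[{'centre': [233.2, 277.3], 'score': 0.78}, {'centre': [465.7, 301.3], 'score': 0.67}, {'centre': [299.0, 222.2], 'score': 0.26}]
```

View pics/w4.png

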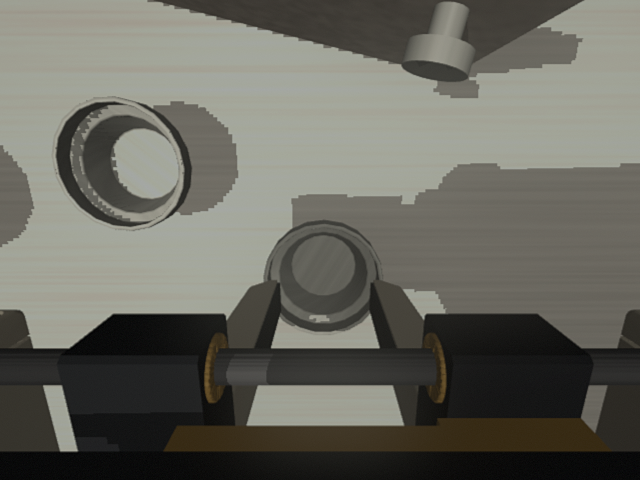

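```bash
python3 -m inch '[[[0,0,0],0],[[0,0,0],0],[[0,0,0],0],[[0,0,0],0],[[3,-1,12],0],[[3,-1,12],0]]' 1
python3 -m inch '[[[0,0,0],0],[[0,0,0],0],[[0,0,0],0],[[0,0,0],0],[[0,0,0],0]]' 0.5 12
```

```text
clock: 5.5
eef_pos: [483.3, 47.3, 18.6]
orientation: [1.0, -0.001, -0.001, -0.0]
contact_force: [-0.3, 0.1, -0.4]
grip_width: 92.9
gripper_force: 0.0
clock: 6.12
eef_pos: [483.8, 47.2, 19.7]
orientation: [1.0, -0.001, 0.0, 0.0]
contact_force: [-0.6, -0.9, 0.6]
grip_width: 48.6
gripper_force: 0.0
```

Run:
```python
from h import *
np.set_printoptions(precision=0,suppress=True)
s=manip.sense(); e=np.array(s["eef_pos"]); print(e,s["grip_width"])
for k in (0,10,20,30,40): print(k,[proj("wrist",e+[dx,46.5,k]) for dx in(7.5,-7.5)],[proj("wrist",e+[7.5,23.4,k])])
kat("w5.png",42)
```

```text
[484.  47.  20.] 48.57367424726745
0 [array([247., 265.]), array([248., 288.])] [array([286., 265.])]
10 [array([243., 271.]), array([245., 295.])] [array([284., 271.])]
20 [array([239., 277.]), array([241., 303.])] [array([282., 277.])]
30 [array([234., 284.]), array([236., 311.])] [array([279., 284.])]
40 [array([229., 292.]), array([231., 320.])] [array([277., 292.])]
[486.  49.  42.] 0.65 [(array([485.,  46.]), np.float32(30.841934))]
[549. 151.  42.] 0.56 [(array([548., 151.]), np.float32(34.78019)), (array([548., 151.]), np.float32(30.0244))]
```

View pics/w5.png

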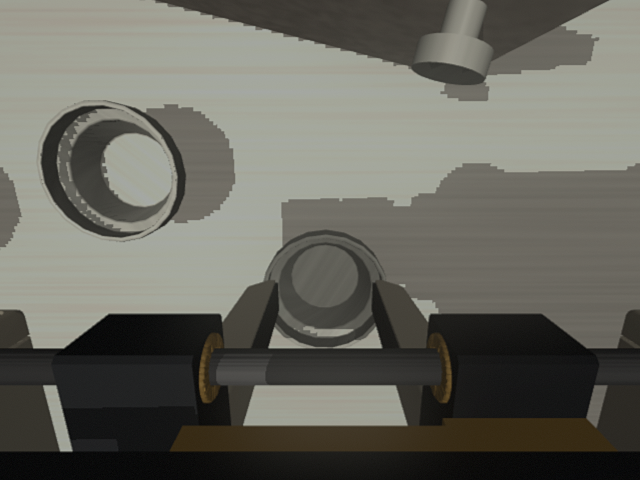

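The picture shows the fingertips at (278,283) and (372,283), projecting to about 30 mm above the reported TCP. They have closed above the rim without touching the katori. I'll open, go lower and try again.

```bash
python3 -c "
from bench import manip; print(manip.grasp_offset)"
python3 -m inch '[[[0,0,0],0],[[0,0,0],0],[[0,0,0],0],[[0,0,0],0],[[2,0,9],0],[[2,0,17],0],[[2,0,17],0]]' 1
python3 -m inch '[[[0,0,0],0],[[0,0,0],0],[[0,0,0],0],[[0,0,0],0],[[0,0,0],0]]' 0.5 12
```

```text
18.8
clock: 7.1
eef_pos: [485.2, 47.2, 1.7]
orientation: [1.0, -0.001, -0.001, 0.0]
contact_force: [-0.1, -0.3, 0.6]
grip_width: 92.9
gripper_force: 0.0
clock: 7.72
eef_pos: [485.9, 47.2, 2.8]
orientation: [1.0, -0.001, 0.0, -0.0]
contact_force: [-0.1, -1.0, 1.8]
grip_width: 67.7
gripper_force: 11.9
```

```bash
python3 -m inch '[[[0,0,-30],0],[[0,0,-80],0],[[0,0,-80],0],[[0,377,-80],0],[[0,377,-80],0],[[0,377,-80],0],[[0,377,-80],0],[[0,377,-80],0],[[0,377,-80],0],[[0,377,-80],0],[[0,377,-80],0],[[0,377,-80],0],[[0,377,-80],0]]' - 15
python3 - <<'E'
from h import *
np.set_printoptions(precision=1,suppress=True)
s=manip.sense(); e=np.array(s["eef_pos"]); print(e,s["grip_width"])
kat("w6.png",e[2]-2.8+42)
E
```

```text
clock: 9.35
eef_pos: [485.6, -328.7, 82.6]
orientation: [1.0, 0.0, -0.0, -0.0]
contact_force: [-0.4, -0.6, -1.0]
grip_width: 67.4
gripper_force: 14.9
[ 485.6 -328.7   82.6] 67.39048941168649
[ 487.2 -328.8  121.8] 0.98 [(array([ 483.7, -327.3]), np.float32(32.400455)), (array([ 513.7, -325.8]), np.float32(35.38342))]
[ 523.9 -329.8  121.8] 0.73 [(array([ 483.4, -329.3]), np.float32(30.882586)), (array([ 512.9, -327.3]), np.float32(35.90645))]
```

View pics/w6.png

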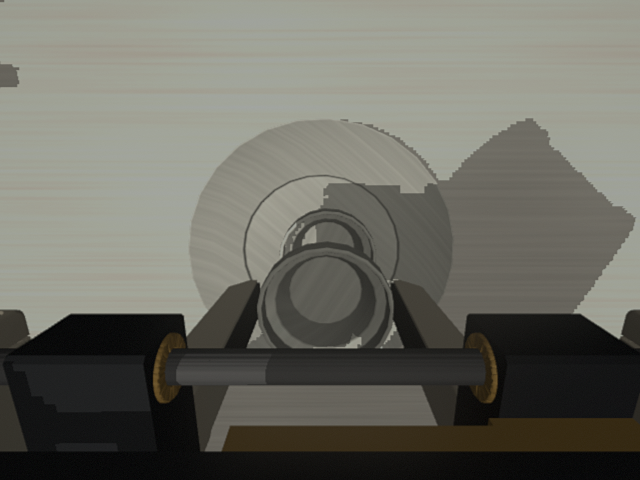

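```bash
python3 -m inch '[[[1,0.5,25],0],[[1,0.5,45],0],[[1,0.5,55],0],[[1,0.5,60],0],[[1,0.5,63],0],[[1,0.5,63],0]]'
python3 -m inch '[[[0,0,0],0],[[0,0,0],0],[[0,0,0],0],[[0,0,0],0],[[0,0,-40],0],[[0,0,-90],0],[[0,0,-135],0],[[0,0,-135],0],[[0,0,-135],0]]' 1
python3 - <<'E'
from h import *
print(manip.sense()["eef_pos"]); kat("w7.png",59)
for d in manip.find_in("katori_a","wrist"): print(d)
E
```

```text
clock: 10.2
eef_pos: [487.0, -330.6, 20.4]
orientation: [1.0, -0.001, 0.001, 0.0]
contact_force: [-0.0, 0.9, 1.4]
grip_width: 67.6
gripper_force: 14.9
clock: 11.32
eef_pos: [486.0, -330.0, 153.9]
orientation: [1.0, -0.001, -0.0, -0.0]
contact_force: [-0.3, -0.2, -0.0]
grip_width: 93.0
gripper_force: 0.0
[ 485.97120225 -329.9896252   153.87831108]
[ 485.6 -330.3   59. ] 0.74 [(array([ 484.6, -331.3]), np.float32(33.909904)), (array([ 484.6, -331.3]), np.float32(29.779444))]
[ 518.7 -331.2   59. ] 0.61 [(array([ 484.2, -332.7]), np.float32(32.74369)), (array([ 484.2, -332.7]), np.float32(28.459703))]
{'centre': [325.3, 237.3], 'score': 0.74}
{'centre': [326.3, 199.1], 'score': 0.61}
```

View pics/w7.png

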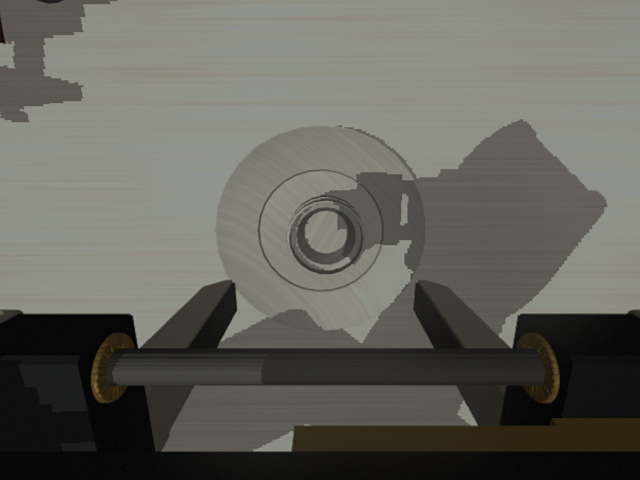

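The katori sits neatly nested: the rim is at (325,236) on the plate. Now I go for katori_b, with the fingers turned parallel to the door.

```bash
python3 -m inch '[[[61,-481,0],0.2],[[61,-481,0],0.2],[[61,-481,0],0.2],[[61,-481,0],0.2],[[61,-481,0],0.2],[[61,-481,0],0.2],[[61,-481,0],0.2],[[61,-481,0],0.2],[[61,-481,0],0.2],[[61,-481,0],0.2],[[61,-481,0],0.2],[[61,-481,0],0.2],[[61,-481,80],0.2],[[61,-481,80],0.2]]'
python3 - <<'E'
from h import *
np.set_printoptions(precision=1,suppress=True)
s=manip.sense(); print(s["eef_pos"],R.from_quat(s["orientation"]).as_matrix()[:2,:2].tolist())
for w,_,cs in kat("w8.png",42):
    print(totool(w))
    for c,r in cs: print(totool([c[0],c[1],2.5]))
E
```

```text
clock: 13.22
eef_pos: [546.1, 149.7, 72.0]
orientation: [0.995, -0.101, -0.002, 0.001]
contact_force: [0.4, -0.5, 0.6]
grip_width: 92.9
gripper_force: 0.0
[546.1 149.7  72. ] [[0.9796621306831028, -0.20059371588202257], [-0.20060048151902377, -0.9796727055299392]]
[550.6 151.7  42. ] 0.68 [(array([547.1, 153.7]), np.float32(33.148346))]
[ 3.2 -2.3 31.5]
[-0.5 -3.6 71. ]
```

```bash
python3 -m inch '[[[2,-3,30],0],[[2,-3,55],0],[[2,-3,69],0],[[2,-3,69],0]]'
python3 -m inch '[[[0,0,0],0],[[0,0,0],0],[[0,0,0],0],[[0,0,0],0],[[0,0,0],0]]' 0.5 15
python3 -m inch '[[[0,0,-40],0],[[0,0,-95],0],[[0,0,-95],0]]'
python3 - <<'E'
from h import *
np.set_printoptions(precision=1,suppress=True)
s=manip.sense(); e=np.array(s["eef_pos"]);print(e)
kat("w9.png",e[2]+40); print("to stack",totool([486,-330.5,110]))
E
```

```text
clock: 13.82
eef_pos: [550.8, 153.2, 6.1]
orientation: [0.995, -0.1, 0.0, -0.0]
contact_force: [-0.4, 0.5, 0.9]
grip_width: 93.0
gripper_force: 0.0
clock: 14.45
eef_pos: [550.9, 153.2, 6.2]
orientation: [0.995, -0.1, 0.0, -0.0]
contact_force: [-0.4, -0.4, 6.5]
grip_width: 68.1
gripper_force: 14.7
clock: 14.82
eef_pos: [552.7, 153.6, 104.3]
orientation: [0.995, -0.1, 0.003, -0.001]
contact_force: [-0.3, -0.7, -2.1]
grip_width: 68.2
gripper_force: 14.8
[552.7 153.6 104.3]
[556.7 152.7 144.3] 0.84 [(array([552.7, 155.7]), np.float32(31.704197))]
[633.   96.9 144.3] 0.4 []
to stack [ 33.8 486.7  -9.7]
```

```bash
python3 -m inch '[[[33,487,-10],-0.2],[[33,487,-10],-0.2],[[33,487,-10],-0.2],[[33,487,-10],-0.2],[[33,487,-10],-0.2],[[33,487,-10],-0.2],[[33,487,-10],-0.2],[[33,487,-10],-0.2],[[33,487,-10],-0.2],[[33,487,-10],-0.2],[[33,487,-10],-0.2],[[33,487,-10],-0.2],[[33,487,-10],-0.2],[[33,487,-10],-0.2]]'
python3 - <<'E'
from h import *
np.set_printoptions(precision=1,suppress=True)
s=manip.sense(); e=np.array(s["eef_pos"]);print(e,R.from_quat(s["orientation"]).as_matrix()[:2,:2].tolist())
kat("w10.png",e[2]+38); print("to stack",totool([486,-330.5,37]))
E
```

```text
clock: 16.68
eef_pos: [485.6, -330.4, 110.7]
orientation: [1.0, -0.0, 0.0, 0.0]
contact_force: [-0.2, -0.1, -1.3]
grip_width: 67.9
gripper_force: 14.8
[ 485.6 -330.4  110.7] [[0.9999996332488383, -0.0008488952747420131], [-0.0008488880938230623, -0.9999996376904097]]
[ 523.2 -330.6  148.7] 0.97 [(array([ 485.7, -329.1]), np.float32(30.724539)), (array([ 517.2, -326.1]), np.float32(32.81713))]
[ 489.  -330.5  148.7] 0.7 [(array([ 484. , -328.5]), np.float32(30.722507)), (array([ 517.5, -328.5]), np.float32(32.80398))]
[ 535.3 -326.6  148.7] 0.6 [(array([ 484.8, -328.6]), np.float32(31.93972)), (array([ 517.3, -326.1]), np.float32(32.80956))]
to stack [ 0.4 -0.  73.7]
```

```bash
python3 -m inch '[[[0.5,0,30],0],[[0.5,0,55],0],[[0.5,0,65],0],[[0.5,0,70],0],[[0.5,0,72],0],[[0.5,0,73],0],[[0.5,0,73],0]]'
```

```text
clock: 17.65
eef_pos: [486.3, -330.8, 38.2]
orientation: [1.0, -0.001, 0.0, 0.0]
contact_force: [0.2, 0.0, 0.5]
grip_width: 68.3
gripper_force: 14.8
```

```bash
python3 -m inch '[[[0,0,1],0],[[0,0,2],0],[[0,0,3],0],[[0,0,3],0]]'
```

```text
clock: 18.15
eef_pos: [487.2, -331.0, 36.3]
orientation: [1.0, -0.001, 0.001, 0.001]
contact_force: [0.7, 3.8, 13.8]
grip_width: 68.4
gripper_force: 14.7
```

```bash
python3 -m inch '[[[0,0,-1.5],0],[[0,0,-1.5],0],[[0,0,-1.5],0],[[0,0,-1.5],0],[[0,0,-40],0],[[0,0,-90],0],[[0,0,-120],0],[[0,0,-120],0],[[0,0,-120],0]]' 1
python3 - <<'E'
from h import *
np.set_printoptions(precision=1,suppress=True)
print(manip.sense()["eef_pos"]); kat("w11.png",72)
w=cv2.imread("pics/w11.png"); s=save("scene","s11.png")[:,:,::-1]
cv2.imwrite("pics/v11.png",np.hstack([cv2.resize(w[130:330,200:440],(480,400)),cv2.resize(s[60:180,200:296],(320,400))]))
E
```

```text
clock: 19.27
eef_pos: [485.5, -330.2, 153.4]
orientation: [1.0, -0.001, -0.001, -0.001]
contact_force: [0.2, 0.1, 0.7]
grip_width: 92.8
gripper_force: 0.0
[ 485.5 -330.2  153.4]
[ 485.6 -330.5   72. ] 0.58 [(array([ 486.1, -329.5]), np.float32(34.96708)), (array([ 486.1, -329.5]), np.float32(30.997799))]
[ 516.5 -330.6   72. ] 0.56 [(array([ 483.5, -332.6]), np.float32(33.379734)), (array([ 483.5, -332.6]), np.float32(28.25477))]
[ 524.5 -330.2   72. ] 0.53 [(array([ 485. , -328.7]), np.float32(33.793083)), (array([ 485. , -328.7]), np.float32(29.47938))]
```

View pics/v11.png

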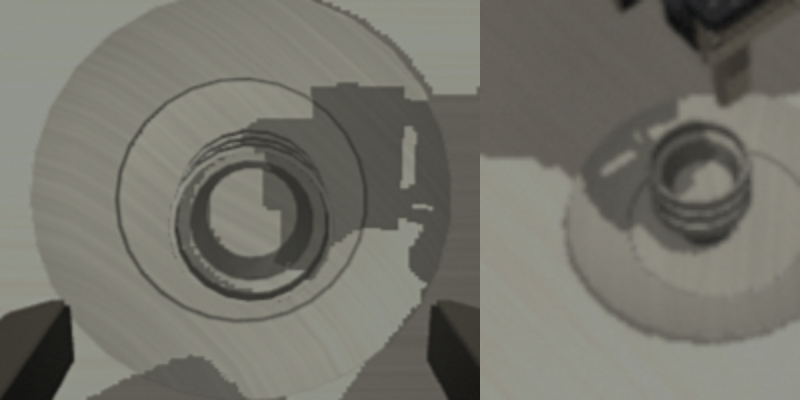

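All three katoris form one upright stack. Now I shut the fingers and move over the catch.

```bash
python3 -m inch '[[[0,0,-25],0],[[156,-330,-25],0.21],[[156,-330,-25],0.21],[[156,-330,-25],0.21],[[156,-330,-25],0.21],[[156,-330,-25],0.21],[[156,-330,-25],0.21],[[156,-330,-25],0.21],[[156,-330,-25],0.21],[[156,-330,-25],0.21],[[156,-330,-25],0.21],[[156,-330,-25],0.21]]' 0 20
python3 - <<'E'
from h import *
np.set_printoptions(precision=1,suppress=True)
s=manip.sense(); e=np.array(s["eef_pos"]);print(e,s["joint_pos"],R.from_quat(s["orientation"]).as_matrix()[:2,:2].tolist())
P=manip.camera_params("wrist");im=save("wrist","w12.png")
for n,z in(("catch",150),("catch_pad",150),("door_edge",170),("hinge_top",170),("cupboard",170)):
    for d in manip.find_in(n,"wrist")[:2]: print(n,d,ray("wrist",d["centre"],z,P))
H=np.array([659.6,200.7,170]);
v=im[:,:,::-1].copy()
def dot(p,c): cv2.circle(v,tuple(int(x) for x in proj("wrist",p,P)),4,c,-1)
dot([641.5,0,150],(255,0,0));dot([608.6,-33.8,170],(0,255,0));dot([664.4,-45.1,170],(0,0,255));dot([667.5,80,170],(0,0,255));dot(e+[0,0,30],(255,255,0))
cv2.imwrite("pics/v12.png",v)
E
```

```text
clock: 20.92
eef_pos: [642.3, -1.4, 179.7]
orientation: [0.994, -0.106, 0.0, -0.0]
contact_force: [0.2, -0.1, 1.2]
grip_width: 0.4
gripper_force: 0.0
[642.3  -1.4 179.7] [-0.1  0.5  1.4  0.   1.2  1.7] [[0.9775883966030221, -0.21052533146326569], [-0.21052533364439147, -0.9775884020436447]]
catch {'centre': [319.8, 256.8], 'score': 0.68} [645.9   1.4 150. ]
catch_pad {'centre': [318.1, 256.9], 'score': 0.96} [646.    2.6 150. ]
door_edge {'centre': [203.1, 282.9], 'score': 0.96} [650.7  75.9 170. ]
hinge_top {'centre': [176.3, 156.5], 'score': 0.85} [728.4  67.4 170. ]
cupboard {'centre': [182.1, 157.3], 'score': 0.95} [727.3  64.3 170. ]
cupboard {'centre': [201.2, 282.4], 'score': 0.59} [651.3  77.  170. ]
```

View pics/v12.png

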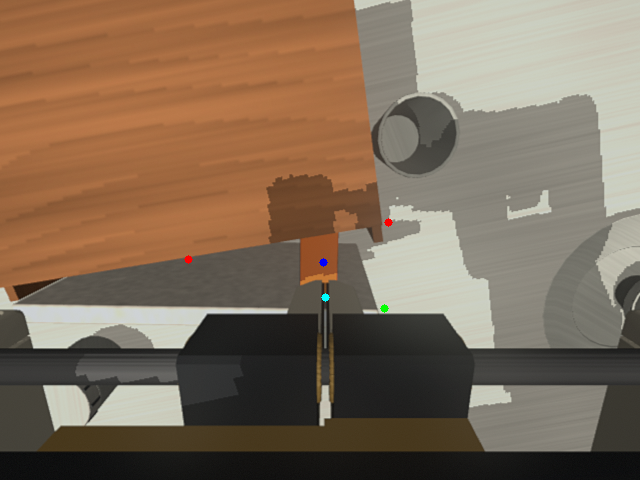

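The view shows the orange bar at (319,260) in the gap. My projected pad point at (323,262) lies on it, and the fingertips are above it at (323,283). Joint 6 would run out of range during the swing, so I take the half-turn-equivalent pose first.

```bash
python3 -m inch '[[[-1.5,-2.5,0],-0.18],[[-1.5,-2.5,0],-0.36],[[-1.5,-2.5,0],-0.54],[[-1.5,-2.5,0],-0.72],[[-1.5,-2.5,0],-0.9],[[-1.5,-2.5,0],-1.08],[[-1.5,-2.5,0],-1.26],[[-1.5,-2.5,0],-1.44],[[-1.5,-2.5,0],-1.62],[[-1.5,-2.5,0],-1.8],[[-1.5,-2.5,0],-1.98],[[-1.5,-2.5,0],-2.16],[[-1.5,-2.5,0],-2.34],[[-1.5,-2.5,0],-2.52],[[-1.5,-2.5,0],-2.7],[[-1.5,-2.5,0],-2.88],[[-1.5,-2.5,0],-3.06],[[-1.5,-2.5,0],-3.14],[[-1.5,-2.5,0],-3.14]]'
python3 - <<'E'
from h import *
np.set_printoptions(precision=3,suppress=True)
s=manip.sense(); e=np.array(s["eef_pos"]);print(e,np.array(s["joint_pos"]),R.from_quat(s["orientation"]).as_matrix()[:2,:2])
P=manip.camera_params("wrist");im=save("wrist","w13.png")
for n,z in(("catch",150),("catch_pad",150)):
    for d in manip.find_in(n,"wrist")[:2]: print(n,d,ray("wrist",d["centre"],z,P))
m=cv2.inRange(cv2.cvtColor(im,cv2.COLOR_RGB2HSV),(5,180,90),(20,255,255));n,l,st,c=cv2.connectedComponentsWithStats(m)
for i in range(1,n):
    if st[i,4]>150: print(st[i],c[i],ray("wrist",c[i],150,P))
E
```

```text
clock: 23.6
eef_pos: [641.5, 2.0, 179.6]
orientation: [0.106, 0.994, -0.0, 0.0]
contact_force: [0.5, 0.4, 0.5]
grip_width: 0.8
gripper_force: 0.0
[641.467   2.008 179.638] [-0.069  0.527  1.407 -0.     1.207 -1.427] [[-0.977  0.212]
 [ 0.212  0.977]]
catch {'centre': [327.3, 256.4], 'score': 0.84} [638.711   4.508 150.   ]
catch_pad {'centre': [325.9, 256.2], 'score': 0.76} [638.37    3.605 150.   ]
[309 253  36  30 787] [326.745 268.922] [647.479   2.241 150.   ]
```

```bash
python3 -m inch '[[[0,0,20],0],[[0,0,35],0],[[0,0,47],0],[[0,0,50],0],[[0,0,52],0],[[0,0,52],0]]'
python3 -m inch '[[[0,0,1],0],[[0,0,2],0],[[0,0,3],0],[[0,0,4],0],[[0,0,4],0]]'
python3 -m inch '[[[0,0,1],0],[[0,0,2],0],[[0,0,3],0],[[0,0,4],0],[[0,0,4],0]]'
```

```text
clock: 24.5
eef_pos: [641.7, 2.0, 128.0]
orientation: [0.106, 0.994, 0.0, 0.0]
contact_force: [-0.4, -0.4, -0.9]
grip_width: 0.5
gripper_force: 0.0
clock: 25.12
eef_pos: [641.4, 2.0, 123.5]
orientation: [0.106, 0.994, -0.0, -0.0]
contact_force: [-0.6, -0.3, -1.0]
grip_width: 0.5
gripper_force: 0.0
clock: 25.75
eef_pos: [641.6, 1.9, 119.9]
orientation: [0.106, 0.994, 0.0, 0.0]
contact_force: [0.3, -0.2, 3.3]
grip_width: 0.6
gripper_force: 1.6
```

```bash
python3 -m inch '[[[0,0,2],0],[[0,0,4],0],[[0,0,5],0],[[0,0,6],0],[[0,0,6],0]]'
python3 - <<'E'
from h import *
np.set_printoptions(precision=1,suppress=True)
s=manip.sense(); e=np.array(s["eef_pos"]); print(e,s["contact_force"])
# swing: finger centre keeps tool x anti-parallel to the inner normal
H=np.array([659.6,200.7]); A=R.from_quat(s["orientation"]).as_matrix()[:2,:2]
r=e[:2]-H; yaw=-0.034
for q in (.18,.25,.35,.5,.65,.8,.95,1.1,1.25,1.4,1.5,1.55,1.6):
    d=np.array([-np.sin(q-yaw),-np.cos(q-yaw)]); n=np.array([np.cos(q-yaw),-np.sin(q-yaw)])
    p=H+d*198+n*9; t=A.T@(p-e[:2]); print(q,t.round(0),"turn",round(q-.18,2),"world",p)
E
```

```text
clock: 26.38
eef_pos: [642.1, 1.9, 114.5]
orientation: [0.106, 0.994, 0.0, 0.001]
contact_force: [-0.5, -0.8, 8.6]
grip_width: 0.0
gripper_force: 4.1
[642.1   1.9 114.5] [-0.5 -0.8  8.6]
0.18 [16. -0.] turn 0.0 world [626.3   5.3]
0.25 [30. -0.] turn 0.07 world [612.8   8.1]
0.35 [50.  1.] turn 0.17 world [593.8  13.7]
0.5 [79.  7.] turn 0.32 world [566.6  25.7]
0.65 [107.  17.] turn 0.47 world [541.5  41.6]
0.8 [133.  32.] turn 0.62 world [519.  61.]
0.95 [156.  50.] turn 0.77 world [499.7  83.6]
1.1 [177.  71.] turn 0.92 world [484.  108.8]
1.25 [194.  95.] turn 1.07 world [472.2 136.1]
1.4 [208. 122.] turn 1.22 world [464.7 164.8]
1.5 [214. 140.] turn 1.32 world [462.1 184.4]
1.55 [217. 150.] turn 1.37 world [461.5 194.3]
1.6 [219. 160.] turn 1.42 world [461.4 204.2]
```

```bash
python3 -m inch '[[[3,0,-1],0.015],[[8,0,-1],0.04],[[14,0,-1],0.07],[[20,0,-1],0.1],[[26,1,-1],0.13],[[32,1,-1],0.16],[[38,2,-1],0.19],[[44,3,-1],0.22],[[50,4,-1],0.25],[[50,4,-1],0.25]]'
python3 - <<'E'
from h import *
np.set_printoptions(precision=1,suppress=True)
for c in("top","scene"):
    im=save(c,c+"14.png")
    for n in("catch","door_edge","door"):
        for d in manip.find_in(n,c)[:2]: print(c,n,d,ray(c,d["centre"],150))
H=np.array([659.6,200.7])
for q in(.2,.3,.35,.4,.45): print(q,proj("top",[*(H+240*np.array([-np.sin(q+.034),-np.cos(q+.034)])),170]))
E
```

```text
clock: 27.62
eef_pos: [593.3, 15.8, 115.2]
orientation: [0.229, 0.973, -0.001, 0.0]
contact_force: [-2.8, -3.9, 7.7]
grip_width: 0.4
gripper_force: 3.7
top door_edge {'centre': [218.7, 227.8], 'score': 0.86} [635.  156.4 150. ]
top door {'centre': [217.7, 229.0], 'score': 0.59} [632.8 158.3 150. ]
scene catch {'centre': [313.7, 233.6], 'score': 0.85} [628.6   8.3 150. ]
scene catch {'centre': [337.5, 405.3], 'score': 0.24} [798.6 265.9 150. ]
scene door_edge {'centre': [360.5, 276.9], 'score': 0.84} [621.3 127.3 150. ]
scene door_edge {'centre': [268.6, 110.9], 'score': 0.53} [ 516.8 -264.7  150. ]
0.2 [320.9 241.9]
0.3 [317.4 254.5]
0.35 [315.2 260.7]
0.4 [312.6 266.9]
0.45 [309.8 272.8]
```

```bash
cat >> h.py <<'E'
def doorq(cam,name):
    """door angle: which white top strip (14 mm outside the inner face) is brightest against its two sides"""
    g=cv2.cvtColor(save(cam,name),cv2.COLOR_RGB2GRAY).astype(float); P=manip.camera_params(cam); H=np.array([659.6,200.7]); best=[]
    for q in np.arange(.1,1.7,.02):
        a=q+.034; d=np.array([-np.sin(a),-np.cos(a)]); n=np.array([np.cos(a),-np.sin(a)])
        def m(o,z=170): return np.array([cv2.getRectSubPix(g.astype(np.float32),(1,1),tuple(float(x) for x in proj(cam,[*(H+d*t+n*o),z],P)))[0,0] for t in range(60,236,5)])
        best.append((np.median(m(-7)-np.maximum(m(6),m(-22))),round(q,2)))
    return sorted(best)[::-1][:4]
E
python3 - <<'E'
from h import *
print(doorq("top","t15.png"),doorq("scene","s15.png"))
E
```

```text
[(np.float32(3.0658226), np.float64(0.12)), (np.float32(1.6089687), np.float64(0.1)), (np.float32(0.8583698), np.float64(0.14)), (np.float32(-0.055789948), np.float64(1.66))] [(np.float32(0.16020203), np.float64(0.4)), (np.float32(0.06227112), np.float64(0.68)), (np.float32(0.050682068), np.float64(0.42)), (np.float32(-0.06312561), np.float64(1.32))]
```

Run:
```python
from h import *
np.set_printoptions(precision=0,suppress=True)
s=manip.sense(); e=np.array(s["eef_pos"]); M=R.from_quat(s["orientation"]).as_matrix()
H=np.array([659.6,200.7]); A=M[:2,:2]; ax=-A[:,0]; th=np.arctan2(-ax[1],ax[0]); print(e,"tool normal angle",th,"q",th-.034)
r=e[:2]-H; print("along",r@np.array([-np.sin(th),-np.cos(th)]),"off",r@ax)
for dq in np.arange(.08,1.4,.08):
    c,sn=np.cos(-dq),np.sin(-dq); p=H+np.array([[c,-sn],[sn,c]])@r; print(round(dq,2),A.T@(p-e[:2]),p,end=" | ")
```

```text
[593.  16. 115.] tool normal angle 0.4626579176605719 q 0.42865791766057193
along 195.07997282654432 off 23.41495634148125
0.08 [16. -1.] [579.  22.] | 0.16 [31. -1.] [565.  29.] | 0.24 [47.  0.] [551.  37.] | 0.32 [63.  3.] [539.  46.] | 0.4 [78.  6.] [527.  56.] | 0.48 [93. 11.] [516.  67.] | 0.56 [107.  17.] [505.  79.] | 0.64 [121.  25.] [496.  92.] | 0.72 [134.  33.] [488. 105.] | 0.8 [147.  42.] [481. 119.] | 0.88 [159.  53.] [475. 134.] | 0.96 [170.  64.] [470. 149.] | 1.04 [180.  76.] [467. 164.] | 1.12 [189.  89.] [464. 180.] | 1.2 [197. 103.] [463. 195.] | 1.28 [204. 117.] [463. 211.] | 1.36 [209. 131.] [465. 227.] |
```

```bash
python3 -m inch '[[[16,-1,0],0.08],[[31,-1,0],0.16],[[47,0,0],0.24],[[63,3,0],0.32],[[78,6,0],0.4],[[93,11,0],0.48],[[107,17,0],0.56],[[121,25,0],0.64],[[121,25,0],0.64]]'
python3 - <<'E'
from h import *
print(doorq("scene","s16.png"))
for d in manip.find_in("catch","scene")[:2]: print(d,ray("scene",d["centre"],150))
E
```

```text
clock: 29.25
eef_pos: [495.7, 93.4, 115.0]
orientation: [0.524, 0.852, -0.0, -0.0]
contact_force: [-3.1, -1.4, 8.1]
grip_width: 0.7
gripper_force: 3.8
[(np.float32(-0.096450806), np.float64(1.38)), (np.float32(-0.11833954), np.float64(0.42)), (np.float32(-0.12828827), np.float64(1.28)), (np.float32(-0.1885376), np.float64(1.4))]
{'centre': [389.0, 222.3], 'score': 0.36} [508.07916328  82.003125   150.        ]
```

```bash
python3 -m inch '[[[16,-1,0],0.08],[[31,-1,0],0.16],[[47,0,0],0.24],[[63,3,0],0.32],[[78,6,0],0.4],[[93,11,0],0.48],[[97,12,0],0.5],[[97,12,0],0.5]]'
python3 -m inch '[[[0,0,0],0],[[0,0,-3],0],[[0,0,-6],0],[[0,0,-20],0],[[0,0,-80],0],[[-30,0,-110],0],[[-60,0,-110],0],[[-60,150,-110],0],[[-60,150,-110],0],[[-60,150,-110],0],[[-60,150,-110],0]]'
python3 - <<'E'
from h import *
print(manip.sense()["eef_pos"])
for c in("scene","top"): print(doorq(c,c+"17.png"),[(n,d["centre"],round(d["score"],2),ray(c,d["centre"],150).round()) for n in("catch","door","katori_a","tumbler","dabba","scoop") for d in manip.find_in(n,c)[:1]])
E
```

```text
clock: 30.35
eef_pos: [463.6, 185.4, 115.1]
orientation: [0.718, 0.696, 0.001, 0.0]
contact_force: [-0.6, 0.7, 7.4]
grip_width: 0.7
gripper_force: 3.6
clock: 31.72
eef_pos: [611.8, 119.8, 224.2]
orientation: [0.719, 0.695, -0.0, -0.0]
contact_force: [-0.2, 0.6, -0.1]
grip_width: 0.3
gripper_force: 0.0
[611.82546741 119.76737152 224.20173282]
[(np.float32(56.86928), np.float64(1.62)), (np.float32(56.446114), np.float64(1.6)), (np.float32(52.532375), np.float64(1.58)), (np.float32(40.18146), np.float64(1.64))] [('catch', [443.0, 245.2], 0.65, array([466., 180., 150.])), ('door', [433.4, 289.4], 0.88, array([541., 228., 150.])), ('katori_a', [264.8, 109.6], 0.9, array([ 521., -272.,  150.])), ('tumbler', [246.1, 231.7], 0.82, array([720., -76., 150.])), ('dabba', [461.4, 336.0], 0.6, array([565., 318., 150.])), ('scoop', [338.8, 405.6], 0.62, array([797., 268., 150.]))]
[(np.float32(1.274643), np.float64(1.08)), (np.float32(0.6499653), np.float64(1.06)), (np.float32(0.32367134), np.float64(1.04)), (np.float32(0.12208557), np.float64(0.12))] [('door', [187.1, 260.5], 0.76, array([575., 214., 150.])), ('tumbler', [348.9, 195.3], 0.98, array([693., -88., 150.])), ('dabba', [161.7, 276.4], 0.47, array([547., 260., 150.])), ('scoop', [187.9, 153.4], 0.68, array([777., 215., 150.]))]
```

```bash
python3 -c "
from bench import manip; print(manip.hand_in())"
```

```text
the job is handed in; nothing more can be done
None
```

I handed the job in at about 32 s. The three katoris are in one upright stack on the plate. I swung the door open with the catch pressed; the scene camera puts it at about 1.6 rad, and the dabba, tumbler and scoop still show in place there. I did not see the judge's verdict and did not separately check that the catch sprang back up.

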